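# Find the full carton by its weight and put it on the scale

## Robot

A 6-joint arm with a two-finger parallel gripper is mounted at the origin on the work surface. World frame = base frame: x ahead of the robot, y to its left, z up, the work surface at z = 0. Lengths are in mm, angles in rad, forces in N, time in s.
With the tool pointing down it reaches from about 275 to 1000 mm from the base axis. Payload 8.4 kg.
Tool frame: the origin (TCP) lies on the centre line of the jaws, within the pads' length; the fingertips stand 17 mm ahead of it and the grasp point (between the pads) lies 2 mm behind it (r.tcp_to_tips is the z of the fingertips in the tool frame, in mm); z points along the fingers, y is the direction in which the jaws open and shut (so a half turn about z gives the same grasp; the last joint's range is limited). The gripper opens to 85 mm and grips with 20 to 120 N. Pads are 22 mm wide; open, the fingers measure 114 mm over their backs; the gripper's body (76 mm by 85 mm) begins 54 mm behind the grasp point. The pads swing forward as they close: fully open they stand 13 mm farther back than shut.
Start: joints at [1.234, 0.353, 1.633, -0, 1.155, -0.002], TCP at [205.361, 590.301, 248.281] pointing down, gripper open.
Joint ranges: [-2.63, 2.63], [-0.92, 2.1], [0.06, 2.66], [-1.3, 4.44], [0, 2.69], [-3.02, 3.02]. Speed limits (rad/s): [2.22, 2.22, 2.79, 3.14, 3.14, 3.14].

## Interface

Orientations are given as [roll, pitch, yaw] about the fixed x, y, z axes, in that order (R = Rz(yaw) Ry(pitch) Rx(roll)).
In Python, from rig import r, cams, job gives the robot as it stands.
- The arm moves only by the tool drive_tool, never from a script. Its argument "deltas" is a list of rows, each a list of 4 numbers: the shift along the tool's x, y, z in cm, then the turn about the tool's z in rad. In form: [[x, y, z, roll], ...]. A call has 1 to 12 rows; each row shifts and turns the commanded pose from where the row before left it, along the tool's axes as they then stand; what a row does not reach is not made up. A row lasts 1/12 s, in which the tool goes at most 41.7 mm and 7.16 degrees, less where a joint would pass 70% of its speed; a pose out of reach is approached as far as the arm can. A call with a gripper value outside its range is refused whole. "jaw" is the closure, from 0 (fully open) to 1 (shut), set as the call begins (left out, the last holds). The fingers move at their own pace and stop on an object; "force" is the grip in N (left out, the last holds). Time passes only in rows, so rows that do not move let the fingers close. It gives the time, the measured TCP pose, the force and the opening at its end, in the units of the state.
- r.sense(): the state, without advancing time (a new reading comes with each control period).
- cams.grab_frame(name): name is "side" or "top" or "wrist"; returns (picture, depth): 480x640x3 uint8, red, green, blue; 480x640 float32, mm along the optical axis (not along the pixel's ray), 0 where there is no reading.
- cams.camera_params(name): a dict with "fx", "fy", "cx", "cy" (pixels), "R" (3x3) and "t" (3): a world point X has camera coordinates R X + t. Camera axes: x right, y down, z forward; pixel columns grow to the right and rows downward; lengths in mm; the calibration is good to about 2 mm. A picture is of the moment at which its call begins: read the wrist's pose just before it. camera_params takes no time and is no camera call; for the wrist camera it gives the pose at the moment of the call.
- job.sign_off(): hands the job in, once; it reports no verdict.
The state is a dict: "clock": time; "qpos": joint angles; "qvel": joint speeds; "joint_efforts": joint torques, N m; "eef_pos": TCP position; "tcp_rot": TCP orientation; "contact_force": force on the tool from outside, world axes, zero at the start; "wrist_torque": the same for the moment, N m; "opening": opening from 0.0 (shut) to 1.0 (fully open).
Only numpy, scipy, OpenCV 4.12 (cv2) and the standard library are available. Lean on these libraries where they do the work, as an engineer would, in place of code of your own. Each camera call takes 0.05 s, during which the arm holds its last target. There are 200 camera calls.

## Task

One of the three identical cardboard cartons still has its steel bush inside; the other two are as good as empty. Lift them to feel which one is the heavy one, set that carton down (do not drop it) on the scale's steel pan and have one narrow end flat against the pan's upright backstop, then let go. The scale logs whatever is left on it, so never let go of a light carton there; the light cartons must end up standing where you found them, and the loose bolt and tow ball among them must be left alone.

Things in the scene. Friction and masses are not known exactly. Their poses are not given: they have to be found in the camera images.
- carton_a: plain closed cardboard carton, 90 (its x) x 56 (its y) x 60 mm high, origin at the centre of its underside, z up. The three cartons look alike; one, and it can be any of them, holds a steel bush and weighs 0.48 to 0.75 kg in all, the other two weigh 0.09 to 0.17 kg. Grip it across the 56 mm width
- carton_b: plain closed cardboard carton, 90 (its x) x 56 (its y) x 60 mm high, origin at the centre of its underside, z up. The three cartons look alike; one, and it can be any of them, holds a steel bush and weighs 0.48 to 0.75 kg in all, the other two weigh 0.09 to 0.17 kg. Grip it across the 56 mm width
- carton_c: plain closed cardboard carton, 90 (its x) x 56 (its y) x 60 mm high, origin at the centre of its underside, z up. The three cartons look alike; one, and it can be any of them, holds a steel bush and weighs 0.48 to 0.75 kg in all, the other two weigh 0.09 to 0.17 kg. Grip it across the 56 mm width
- scale: fixed bench scale, grey housing 190 (its x) x 150 mm, its top 48 mm above the table; origin at the centre of its underside on the table. Its x axis points from the dark display at its front to the backstop at its rear. It stands to the left or to the right of the cartons, turned by up to 0.35 rad either way
- pan_seat (a point): middle of the scale pan's upper face, 70 mm above the table when unloaded; axes as the scale's. The steel pan reaches 64 mm to -x and 60 mm to each side (y). The backstop is an upright plate across its +x edge, face at x = +50 mm, 45 mm high above the pan, moving with it. A carton end-on against it has its origin at x = +5 mm; y = 0 is central
- pan (a joint): how far the spring pan has sunk, m: 0 empty, about 0.001 to 0.0035 under a light carton, 0.010 to 0.014 (the bottom) under the full one; 0.3 N starts it, then 0.4 N per mm
- big_bolt: loose dark hex bolt lying among the cartons, 81 mm long with a 24 mm head and a nut on it, origin under its middle; a bystander
- tow_ball: loose steel tow ball standing among the cartons, 39 mm across, 54 mm high, origin at the centre of its underside; a bystander

How it is judged:
By the outcome, as a careful person would: the job done as asked, in the order asked, and still so for the second after the job is handed in, with the robot touching nothing.
It also fails if it takes over 72 s, if anything falls off the work surface, if the arm or the gripper's body presses on something with over 40 N, if the wrist force passes 120 N, or if a joint passes its speed limit or range.

## Working session

There is one attempt and no reset: what is moved stays moved. The work goes in short steps, Python scripts to look and compute and a tool call to move; the robot and the scene stay as the last step left them, time stands still between calls to the robot, and variables do not carry over. Pictures are saved under pics/ and viewed, about 8 in all and at most 12, crops included, and the job is handed in when it is done.

Besides the shell and the picture viewer there is one more tool, called after "Call:" by a JSON object that holds its "name" and its "arguments", one argument or row to a line. drive_tool: Moves the arm, as the interface text tells. Its arguments: {"type":"object","properties":{"deltas":{"type":"array"},"jaw":{"type":"number"},"force":{"type":"number"}},"required":["deltas"]}

```bash
mkdir -p pics; ls; python3 - <<'E'
from rig import r,cams,job
import cv2,numpy as np
print(r.sense())
for n in("top","side"):
    p,d=cams.grab_frame(n); np.savez(f"pics/{n}0.npz",p=p,d=d)
    cv2.imwrite(f"pics/{n}0.png",p[...,::-1]); c=cams.camera_params(n); print(n,c)
E
```

```text
pics
{'clock': 0.0, 'qpos': array([ 1.23361426e+00,  3.53644020e-01,  1.63416845e+00, -1.26375991e-05,
        1.15521607e+00, -2.36824989e-03]), 'qvel': array([-0.00080144,  0.00086031, -0.00158791, -0.00095247, -0.00069634,
       -0.00038874]), 'joint_efforts': array([-2.28867470e-04, -6.05250192e+01, -3.42062831e+01, -1.34367338e-04,
        9.59413679e-03,  1.82799960e-05]), 'eef_pos': array([205.1976717 , 589.84936179, 247.54957068]), 'tcp_rot': array([-3.14015674e+00,  8.15400821e-06,  2.80678396e+00]), 'contact_force': array([0.02926831, 0.13151526, 0.48551277]), 'wrist_torque': array([-0.01115842,  0.01835013, -0.00308381]), 'opening': 0.9984769738929564}
top {'fx': 439.60967765245414, 'fy': 439.60967765245414, 'cx': 319.3513727725061, 'cy': 233.90137339901287, 'R': array([[-0.00386676, -0.99998679,  0.00338757],
       [-0.99869287,  0.00368905, -0.05097986],
       [ 0.05096669, -0.00358027, -0.99869394]]), 't': array([  0.90524739, 561.30131438, 871.08877942])}
side {'fx': 522.416632008859, 'fy': 522.416632008859, 'cx': 327.18020839552645, 'cy': 236.85421929037412, 'R': array([[-0.93722066, -0.34855395,  0.0112949 ],
       [-0.22806091,  0.58808335, -0.7759808 ],
       [ 0.26382883, -0.72984116, -0.63065539]]), 't': array([519.3832178 , 203.64472254, 853.78084044])}
```

View pics/top0.png

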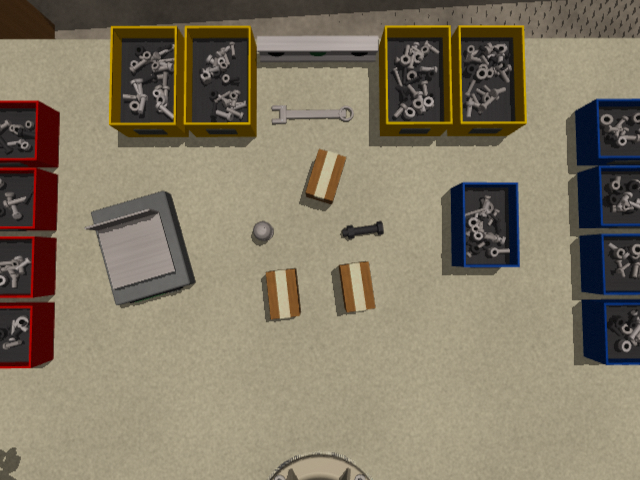

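View pics/side0.png

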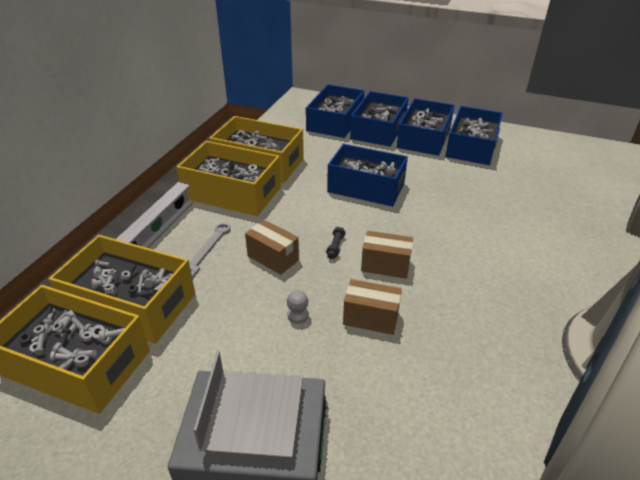

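The top view shows cartons at about (325,176), (283,294) and (356,287), with the tape along the long axis. The tow ball is at (262,231), the bolt at (362,230), and the scale on the left with its pan at about (138,250) and backstop along (92,225)-(158,211). The side view shows the same layout.

```bash
cat > h.py <<'E'
import numpy as np,cv2
def world(d,c):
    v,u=np.mgrid[0:480,0:640]
    P=np.stack([(u-c["cx"])/c["fx"]*d,(v-c["cy"])/c["fy"]*d,d],-1)
    return (P-c["t"])@c["R"]
def blobs(W,m,lo,n=60):
    k,l,s,_=cv2.connectedComponentsWithStats(m.astype(np.uint8))
    out=[]
    for i in range(1,k):
        if s[i,4]<n: continue
        p=W[l==i]; q=p[:,:2].astype(np.float32)
        (c,(a,b),t)=cv2.minAreaRect(q)
        if a<b: a,b,t=b,a,t+90
        out.append((np.round(c),round(a),round(b),round(np.radians((t+90)%180-90),3),round(np.median(p[:,2]),1),s[i,:4].tolist(),s[i,4]))
    return out
def ray(c,uv):
    d=c["R"].T@np.array([(uv[0]-c["cx"])/c["fx"],(uv[1]-c["cy"])/c["fy"],1]); return -c["R"].T@c["t"],d
def tri(ra,rb):
    A=[];b=[]
    for o,d in(ra,rb):
        d=d/np.linalg.norm(d);M=np.eye(3)-np.outer(d,d);A.append(M);b.append(M@o)
    return np.linalg.lstsq(np.vstack(A),np.hstack(b),rcond=None)[0]
E
python3 - <<'E'
from rig import r,cams
from h import *
D={}
for n in("top","side"):
    z=np.load(f"pics/{n}0.npz");c=cams.camera_params(n);W=world(z["d"],c);D[n]=(z["p"],z["d"],c,W)
p,d,c,W=D["top"]
roi=(W[...,0]>200)&(W[...,0]<720)&(abs(W[...,1])<450)&(d>0)
for nm,lo,hi in(("carton",45,75),("low",12,45),("pan",62,82),("stop",100,130),("house",38,58)):
    print(nm)
    for b in blobs(W,roi&(W[...,2]>lo)&(W[...,2]<hi),lo): print("  ",*b)
# tape centroids in both views
T={}
for n in D:
    p,d,c,W=D[n]; h=cv2.cvtColor(p,cv2.COLOR_RGB2HSV)
    br=(h[...,0]<18)&(h[...,1]>120)&(W[...,2]>15)&(W[...,0]>250)&(W[...,0]<700)&(abs(W[...,1])<200)
    cream=(h[...,1]<90)&(h[...,2]>150)&(W[...,2]>45)&(W[...,2]<75)&(W[...,0]>250)&(W[...,0]<700)&(abs(W[...,1])<150)
    k,l,s,ce=cv2.connectedComponentsWithStats(cream.astype(np.uint8))
    T[n]=[ce[i] for i in range(1,k) if s[i,4]>50]; print(n,np.round(T[n],1).tolist())
for a in T["top"]:
    for b in T["side"]:
        ra,rb=ray(D["top"][2],a),ray(D["side"][2],b);X=tri(ra,rb)
        q=D["side"][2];Y=q["R"]@X+q["t"];e=np.hypot(Y[0]/Y[2]*q["fx"]+q["cx"]-b[0],Y[1]/Y[2]*q["fy"]+q["cy"]-b[1])
        if e<6: print(np.round(a),np.round(b),np.round(X,1),round(e,1))
E
```

```text
carton
   [674. -13.] 91 56 -0.3 59.8 [306, 151, 40, 51] 1353
   [ 575. -323.] 162 107 -0.005 56.9 [457, 182, 63, 86] 2776
   [536. 346.] 190 150 0.281 68.4 [91, 190, 100, 115] 7043
   [569. 110.] 33 32 0.42 50.9 [253, 221, 18, 18] 239
   [459. -73.] 91 56 0.137 59.8 [340, 261, 36, 51] 1422
   [446.  70.] 91 56 0.107 60.0 [266, 268, 34, 51] 1423
low
   [ 577. -271.] 159 3 -0.009 28.4 [452, 185, 7, 81] 423
   [ 577. -330.] 151 88 -0.004 42.6 [465, 186, 46, 78] 1960
   [556. 275.] 188 5 0.273 29.6 [165, 191, 30, 93] 472
   [570. -88.] 81 27 -1.44 19.2 [342, 221, 42, 18] 378
   [ 552. -300.] 26 22 1.566 42.9 [466, 232, 14, 12] 75
   [445. 318.] 103 9 -1.299 39.5 [129, 286, 55, 17] 153
pan
   [ 577. -323.] 160 107 -0.005 73.0 [460, 182, 60, 85] 1072
   [531. 345.] 122 118 -1.286 70.3 [98, 210, 77, 79] 3968
stop
   [586. 360.] 119 5 -1.287 113.6 [85, 208, 68, 21] 254
house
   [ 577. -271.] 158 2 -0.004 47.9 [456, 183, 5, 83] 272
   [ 577. -328.] 151 91 -0.004 44.0 [465, 185, 50, 79] 3513
   [535. 345.] 193 151 0.279 48.0 [91, 190, 100, 115] 3389
   [568. 111.] 36 35 -1.563 50.2 [253, 221, 19, 19] 286
top [[324.2, 178.5], [357.2, 286.4], [282.2, 293.4]]
side [[275.0, 236.4], [388.1, 242.0], [373.3, 294.0], [296.5, 294.1]]
[324. 179.] [275. 236.] [665.5 -10.8  59.8] 0.0
[357. 286.] [388. 242.] [458.8 -72.6  60. ] 0.0
[282. 293.] [373. 294.] [446.   69.8  59.8] 0.1
```

Carton positions come out the same from depth and from two-view triangulation, with the tops at 60 mm. I'm starting with the carton at (446,70).

```bash
cat > go.py <<'E'
import sys,numpy as np
from scipy.spatial.transform import Rotation as Ro
from rig import r
s=r.sense(); x,y,z,yaw=map(float,sys.argv[1:5])
R=Ro.from_euler("xyz",s["tcp_rot"]); e=s["tcp_rot"][2]
dy=(yaw-e+np.pi)%(2*np.pi)-np.pi
Rf=Ro.from_euler("xyz",[np.pi,0,yaw])
d=Rf.inv().apply(np.array([x,y,z])-s["eef_pos"])/10
print("t",round(s["clock"],2),"roll first",round(-dy,3),"then tool cm",np.round(d,2),"F",np.round(s["contact_force"],2),s["eef_pos"].round(1),s["tcp_rot"].round(3))
E
python3 go.py 446 70 120 3.249
```

```text
t 0.1 roll first -0.442 then tool cm [-18.36 -54.27  12.76] F [-0.07 -0.41  0.39] [205.2 589.9 247.6] [-3.14   0.     2.807]
```

Call:
{"name": "drive_tool", "arguments": {
  "deltas": [
    [0, 0, 0, -0.11],
    [0, 0, 0, -0.11],
    [0, 0, 0, -0.11],
    [0, 0, 0, -0.112],
    [-1.1, -3.3, 0, 0],
    [-1.1, -3.3, 0, 0],
    [-1.1, -3.3, 0, 0],
    [-1.1, -3.3, 0, 0],
    [-1.1, -3.3, 0, 0],
    [-1.1, -3.3, 0, 0],
    [-1.1, -3.3, 0, 0],
    [-1.1, -3.3, 0, 0]
  ],
  "jaw": 0,
  "force": 45
}}

```text
clock: 1.1
eef_pos: [321.3, 335.6, 248.1]
tcp_rot: [-3.141, -0.0, -3.034]
contact_force: [0.4, -0.2, -0.2]
opening: 1.001
```

Call:
{"name": "drive_tool", "arguments": {
  "deltas": [
    [-1.1, -3.3, 0, 0],
    [-1.1, -3.3, 0, 0],
    [-1.1, -3.3, 1, 0],
    [-1.1, -3.3, 2, 0],
    [-1.1, -3.3, 2, 0],
    [-1.1, -3.3, 2, 0],
    [-1.1, -3.3, 2, 0],
    [-1.1, -3.3, 2, 0],
    [0, 0, 1, 0],
    [0, 0, 0, 0]
  ]
}}

```text
clock: 1.93
eef_pos: [435.7, 82.4, 126.2]
tcp_rot: [-3.141, -0.004, -3.038]
contact_force: [-0.3, 0.2, 0.0]
opening: 1.002
```

```bash
python3 go.py 446 70 33 3.249
```

```text
t 1.93 roll first -0.004 then tool cm [-0.89 -1.35  9.32] F [-0.26  0.18  0.03] [435.7  82.4 126.2] [-3.141 -0.004 -3.038]
```

Call:
{"name": "drive_tool", "arguments": {
  "deltas": [
    [-0.4, -0.7, 0, 0],
    [-0.5, -0.65, 1, 0],
    [0, 0, 1.3, 0],
    [0, 0, 0, 0],
    [0, 0, 0, 0]
  ]
}}

```text
clock: 2.35
eef_pos: [447.1, 72.2, 105.3]
tcp_rot: [3.142, -0.001, -3.033]
contact_force: [-0.7, -0.9, -0.0]
opening: 1.001
```

```bash
python3 go.py 446 70 33 3.249
```

```text
t 2.35 roll first 0.001 then tool cm [ 0.14 -0.21  7.23] F [-0.67 -0.9  -0.05] [447.1  72.2 105.3] [ 3.142e+00 -1.000e-03 -3.033e+00]
```

Jaw clearance is about 14 mm per side, so I go down, centre and grip.

Call:
{"name": "drive_tool", "arguments": {
  "deltas": [
    [0.1, -0.2, 0, 0],
    [0, 0, 1.5, 0],
    [0, 0, 1.5, 0],
    [0, 0, 1.5, 0],
    [0, 0, 1.5, 0],
    [0, 0, 1.2, 0],
    [0, 0, 0, 0],
    [0, 0, 0, 0]
  ]
}}

```text
clock: 3.02
eef_pos: [446.4, 69.8, 33.6]
tcp_rot: [-3.142, -0.0, -3.034]
contact_force: [0.0, -0.5, 0.6]
opening: 0.998
```

Call:
{"name": "drive_tool", "arguments": {
  "deltas": [
    [0, 0, 0, 0],
    [0, 0, 0, 0],
    [0, 0, 0, 0],
    [0, 0, 0, 0],
    [0, 0, 0, 0],
    [0, 0, 0, 0],
    [0, 0, 0, 0],
    [0, 0, 0, 0]
  ],
  "jaw": 1,
  "force": 45
}}

```text
clock: 3.68
eef_pos: [447.2, 69.7, 34.4]
tcp_rot: [3.141, 0.002, -3.034]
contact_force: [-0.8, -0.2, 7.6]
opening: 0.653
```

Call:
{"name": "drive_tool", "arguments": {
  "deltas": [
    [0, 0, -0.5, 0],
    [0, 0, -1, 0],
    [0, 0, -1, 0],
    [0, 0, -1, 0],
    [0, 0, -0.5, 0],
    [0, 0, 0, 0],
    [0, 0, 0, 0],
    [0, 0, 0, 0]
  ]
}}

```text
clock: 4.35
eef_pos: [446.3, 69.6, 73.2]
tcp_rot: [-3.142, -0.0, -3.034]
contact_force: [-0.4, 0.1, -1.7]
opening: 0.647
```

```bash
python3 - <<'E'
from rig import r,cams
import cv2
for i in range(4):
    p,d=cams.grab_frame("side"); print(r.sense()["contact_force"].round(2))
cv2.imwrite("pics/lift1.png",p[150:400,200:560,::-1])
s=r.sense();print(s["wrist_torque"],s["opening"],s["eef_pos"])
E
```

```text
[ 0.21 -0.56 -1.3 ]
[ 1.07 -0.22 -0.74]
[-0.53 -0.11 -1.41]
[-0.3   0.25 -1.2 ]
[0.01863279 0.02834011 0.05856463] 0.6478389342159097 [446.15552861  69.55274014  72.88873813]
```

View pics/lift1.png

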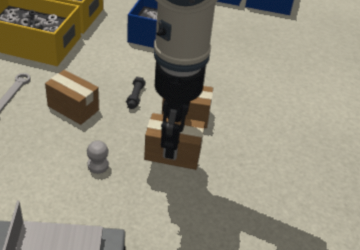

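The first carton is off the table with about 1.2 N hanging, so it is a light one. I lower it back exactly where it was.

Call:
{"name": "drive_tool", "arguments": {
  "deltas": [
    [0, 0, 0.8, 0],
    [0, 0, 1, 0],
    [0, 0, 1, 0],
    [0, 0, 0.7, 0],
    [0, 0, 0.3, 0],
    [0, 0, 0.15, 0],
    [0, 0, 0, 0],
    [0, 0, 0, 0]
  ]
}}

```text
clock: 5.22
eef_pos: [445.3, 69.4, 34.2]
tcp_rot: [-3.141, -0.002, -3.034]
contact_force: [-8.3, -1.5, 24.4]
opening: 0.652
```

Call:
{"name": "drive_tool", "arguments": {
  "deltas": [
    [0, 0, 0, 0],
    [0, 0, 0, 0],
    [0, 0, 0, 0],
    [0, 0, 0, 0],
    [0, 0, 0, 0],
    [0, 0, 0, 0]
  ],
  "jaw": 0
}}

```text
clock: 5.72
eef_pos: [446.4, 69.6, 33.6]
tcp_rot: [3.142, -0.0, -3.034]
contact_force: [0.2, -0.2, -0.1]
opening: 1.001
```

Call:
{"name": "drive_tool", "arguments": {
  "deltas": [
    [0, 0, -1, 0],
    [0, 0, -2, 0],
    [0, 0, -3, 0],
    [0, 0, -3, 0],
    [0, 0, 0, 0]
  ]
}}

```text
clock: 6.13
eef_pos: [449.3, 70.0, 128.9]
tcp_rot: [3.141, 0.007, -3.034]
contact_force: [1.1, 0.2, 0.2]
opening: 0.998
```

```bash
python3 go.py 459 -73 110 3.2786
```

```text
t 6.13 roll first -0.03 then tool cm [  0.99 -14.3    1.89] F [1.15 0.16 0.17] [449.3  70.  128.9] [ 3.141  0.007 -3.034]
```

Call:
{"name": "drive_tool", "arguments": {
  "deltas": [
    [0, 0, 0, -0.03],
    [0.1, -2.3, 0, 0],
    [0.15, -3, 0, 0],
    [0.2, -3, 0, 0],
    [0.2, -3, 0, 0],
    [0.1, -3, 0, 0],
    [0, 0, 1.5, 0],
    [0, 0, 1, 0],
    [0, 0, 0, 0],
    [0, 0, 0, 0]
  ]
}}

```text
clock: 6.97
eef_pos: [457.7, -72.4, 98.3]
tcp_rot: [3.141, -0.002, -3.004]
contact_force: [0.1, -0.4, 0.3]
opening: 1.0
```

```bash
python3 go.py 459 -73 33.6 3.2786
```

```text
t 6.97 roll first 0.001 then tool cm [-0.12 -0.07  6.47] F [ 0.14 -0.4   0.28] [457.7 -72.4  98.3] [ 3.141e+00 -2.000e-03 -3.004e+00]
```

Call:
{"name": "drive_tool", "arguments": {
  "deltas": [
    [-0.1, -0.05, 1, 0],
    [0, 0, 1.5, 0],
    [0, 0, 1.5, 0],
    [0, 0, 1.5, 0],
    [0, 0, 0.9, 0],
    [0, 0, 0, 0],
    [0, 0, 0, 0]
  ]
}}

```text
clock: 7.55
eef_pos: [459.5, -73.0, 34.6]
tcp_rot: [3.141, -0.001, -3.004]
contact_force: [-0.2, -0.3, -0.1]
opening: 0.998
```

Call:
{"name": "drive_tool", "arguments": {
  "deltas": [
    [0, 0, 0, 0],
    [0, 0, 0, 0],
    [0, 0, 0, 0],
    [0, 0, 0, 0],
    [0, 0, 0, 0],
    [0, 0, 0, 0],
    [0, 0, 0, 0],
    [0, 0, 0, 0]
  ],
  "jaw": 1,
  "force": 45
}}

```text
clock: 8.22
eef_pos: [460.3, -73.5, 35.6]
tcp_rot: [-3.141, 0.002, -3.004]
contact_force: [-1.3, 1.2, 6.2]
opening: 0.654
```

Call:
{"name": "drive_tool", "arguments": {
  "deltas": [
    [0, 0, -0.5, 0],
    [0, 0, -1, 0],
    [0, 0, -1, 0],
    [0, 0, -1, 0],
    [0, 0, -0.5, 0],
    [0, 0, 0, 0],
    [0, 0, 0, 0],
    [0, 0, 0, 0]
  ]
}}

```text
clock: 8.88
eef_pos: [459.5, -73.4, 74.7]
tcp_rot: [3.142, -0.0, -3.004]
contact_force: [-0.1, 0.5, -1.5]
opening: 0.646
```

```bash
python3 - <<'E'
from rig import r,cams
import cv2
for i in range(4):
    p,d=cams.grab_frame("side"); print(r.sense()["contact_force"].round(2))
cv2.imwrite("pics/lift2.png",p[150:400,200:560,::-1])
s=r.sense();print(s["wrist_torque"],s["opening"],s["eef_pos"])
E
```

```text
[-0.44 -0.63 -1.22]
[-0.23  0.29 -1.28]
[ 0.19  0.04 -2.09]
[-0.38  0.86 -1.12]
[-0.00588325  0.01137926 -0.05880433] 0.6487732758828397 [459.30039327 -73.38944221  74.34128113]
```

Also light, about 1.4 N. I put it back; the third must be the heavy one, and I'll check that by lifting it.

Call:
{"name": "drive_tool", "arguments": {
  "deltas": [
    [0, 0, 0.8, 0],
    [0, 0, 1, 0],
    [0, 0, 1, 0],
    [0, 0, 0.7, 0],
    [0, 0, 0.25, 0],
    [0, 0, 0.1, 0],
    [0, 0, 0, 0],
    [0, 0, 0, 0]
  ]
}}

```text
clock: 9.75
eef_pos: [459.6, -73.4, 36.0]
tcp_rot: [3.142, -0.0, -3.004]
contact_force: [0.9, 0.5, -0.9]
opening: 0.652
```

Call:
{"name": "drive_tool", "arguments": {
  "deltas": [
    [0, 0, 0, 0],
    [0, 0, 0, 0],
    [0, 0, 0, 0],
    [0, 0, 0, 0],
    [0, 0, 0, 0],
    [0, 0, 0, 0]
  ],
  "jaw": 0
}}

```text
clock: 10.25
eef_pos: [459.7, -73.4, 36.3]
tcp_rot: [-3.142, 0.0, -3.004]
contact_force: [0.2, 0.5, 0.7]
opening: 0.995
```

Call:
{"name": "drive_tool", "arguments": {
  "deltas": [
    [0, 0, -1, 0],
    [0, 0, -2, 0],
    [0, 0, -3, 0],
    [0, 0, -3, 0],
    [0, 0, 0, 0],
    [0, 0, 0, 0],
    [0, 0, 0, 0]
  ]
}}

```text
clock: 10.83
eef_pos: [459.5, -73.4, 126.5]
tcp_rot: [-3.141, 0.0, -3.004]
contact_force: [-0.7, 0.8, -0.9]
opening: 1.0
```

```bash
python3 go.py 674 -13 110 2.8416
```

```text
t 10.83 roll first 0.437 then tool cm [-18.71  12.11   1.65] F [-0.69  0.84 -0.85] [459.5 -73.4 126.5] [-3.141  0.    -3.004]
```

Call:
{"name": "drive_tool", "arguments": {
  "deltas": [
    [0, 0, 0, 0.11],
    [0, 0, 0, 0.11],
    [0, 0, 0, 0.11],
    [0, 0, 0, 0.107],
    [-3.1, 2, 0, 0],
    [-3.1, 2, 0, 0],
    [-3.1, 2, 0, 0],
    [-3.1, 2, 0, 0],
    [-3.1, 2, 0, 0],
    [-3.2, 2.1, 1, 0],
    [0, 0, 0.5, 0],
    [0, 0, 0, 0]
  ]
}}

```text
clock: 11.83
eef_pos: [673.7, -12.3, 107.7]
tcp_rot: [-3.14, -0.004, 2.843]
contact_force: [-1.3, -0.1, -0.2]
opening: 1.003
```

```bash
python3 - <<'E'
from rig import cams
cams.grab_frame("side");cams.grab_frame("side")
E
python3 go.py 674 -13 35 2.8416
```

```text
t 11.93 roll first 0.0 then tool cm [-0.17  0.06  7.43] F [-0.28  0.05 -0.09] [672.2 -13.1 109.3] [-3.14  -0.004  2.842]
```

Call:
{"name": "drive_tool", "arguments": {
  "deltas": [
    [-0.15, 0.05, 1, 0],
    [0, 0, 1.5, 0],
    [0, 0, 1.5, 0],
    [0, 0, 1.5, 0],
    [0, 0, 1.5, 0],
    [0, 0, 0.4, 0],
    [0, 0, 0, 0],
    [0, 0, 0, 0]
  ]
}}

```text
clock: 12.6
eef_pos: [675.6, -13.1, 37.2]
tcp_rot: [-3.141, -0.0, 2.842]
contact_force: [0.4, 0.2, 1.4]
opening: 0.998
```

Call:
{"name": "drive_tool", "arguments": {
  "deltas": [
    [0, 0, 0, 0],
    [0, 0, 0, 0],
    [0, 0, 0, 0],
    [0, 0, 0, 0],
    [0, 0, 0, 0],
    [0, 0, 0, 0],
    [0, 0, 0, 0],
    [0, 0, 0, 0]
  ],
  "jaw": 1,
  "force": 60
}}

```text
clock: 13.27
eef_pos: [676.4, -13.3, 38.5]
tcp_rot: [3.141, 0.002, 2.842]
contact_force: [-1.0, -2.0, 5.6]
opening: 0.648
```

Call:
{"name": "drive_tool", "arguments": {
  "deltas": [
    [0, 0, -0.5, 0],
    [0, 0, -1, 0],
    [0, 0, -1, 0],
    [0, 0, -1, 0],
    [0, 0, -0.5, 0],
    [0, 0, 0, 0],
    [0, 0, 0, 0],
    [0, 0, 0, 0]
  ]
}}

```text
clock: 13.93
eef_pos: [675.3, -13.0, 77.0]
tcp_rot: [-3.141, -0.001, 2.842]
contact_force: [0.0, -0.2, -5.0]
opening: 0.652
```

```bash
python3 - <<'E'
from rig import r,cams
import cv2
for i in range(4):
    p,d=cams.grab_frame("side"); print(r.sense()["contact_force"].round(2))
cv2.imwrite("pics/lift3.png",p[150:400,200:560,::-1])
s=r.sense();print(s["wrist_torque"],s["opening"],s["eef_pos"],s["tcp_rot"])
E
```

```text
[-0.39  0.87 -5.37]
[-1.12 -0.23 -6.74]
[ 0.13 -0.04 -6.24]
[ 0.02 -0.18 -6.39]
[-0.00131453 -0.04757353 -0.02345218] 0.6489414092680894 [675.23338294 -13.01789212  76.69431278] [-3.14133693e+00 -9.45662685e-04  2.84173762e+00]
```

View pics/lift3.png

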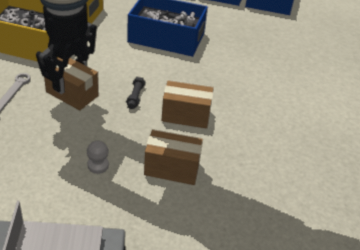

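Heavy carton confirmed at about 6.2 N; the picture shows the carton held at the upper left of the crop and the other two standing. I carry it to the scale, 12 mm short of the backstop.

Call:
{"name": "drive_tool", "arguments": {
  "deltas": [
    [0, 0, -1, 0],
    [0, 0, -2, 0],
    [0, 0, -2.5, 0],
    [0, 0, -2.5, 0],
    [0, 0, -2, 0],
    [0, 0, -1, -0.05],
    [0, 0, 0, -0.1],
    [0, 0, 0, -0.1],
    [0, 0, 0, -0.1],
    [0, 0, 0, -0.1],
    [0, 0, 0, -0.1],
    [0, 0, 0, -0.031]
  ]
}}

```text
clock: 15.13
eef_pos: [675.5, -13.0, 187.9]
tcp_rot: [-3.142, 0.0, -2.855]
contact_force: [0.9, 1.1, -6.3]
opening: 0.645
```

```bash
python3 go.py 530.4 344.4 180 3.4226
```

```text
t 15.13 roll first 0.006 then tool cm [ 4.03 38.36  0.79] F [ 0.85  1.11 -6.31] [675.5 -13.  187.9] [-3.142  0.    -2.855]
```

Call:
{"name": "drive_tool", "arguments": {
  "deltas": [
    [0.15, 1.4, 0, 0.003],
    [0.3, 2.8, 0, 0],
    [0.4, 3.8, 0, 0],
    [0.4, 3.8, 0, 0],
    [0.4, 3.8, 0, 0],
    [0.4, 3.8, 0, 0],
    [0.4, 3.8, 0, 0],
    [0.4, 3.8, 0, 0],
    [0.4, 3.8, 0, 0],
    [0.4, 3.8, 0, 0],
    [0.3, 2.5, 0, 0],
    [0.1, 1.3, 0, 0]
  ]
}}

```text
clock: 16.13
eef_pos: [529.2, 348.5, 187.9]
tcp_rot: [3.14, 0.0, -2.862]
contact_force: [-0.2, -0.5, -6.6]
opening: 0.646
```

Call:
{"name": "drive_tool", "arguments": {
  "deltas": [
    [0, 0, 0, 0],
    [0, 0, 0, 0],
    [0, 0, 0, 0],
    [0, 0, 0, 0]
  ]
}}

```text
clock: 16.47
eef_pos: [531.6, 343.9, 187.4]
tcp_rot: [-3.141, -0.0, -2.865]
contact_force: [1.2, -0.1, -6.9]
opening: 0.647
```

```bash
python3 - <<'E'
from rig import r,cams
from h import *
# carton in hand (tape/brown) and backstop in side view + top view depth
for n in("top","side"):
    p,d=cams.grab_frame(n);cv2.imwrite(f"pics/{n}4.png",p[...,::-1]);np.savez(f"pics/{n}4.npz",p=p,d=d)
E
python3 go.py 530.4 344.4 113.4 3.4226; cd pics; python3 -c "
import cv2
a=cv2.imread('side4.png')[120:480,100:460];b=cv2.imread('top4.png')[150:330,60:240]
cv2.imwrite('v4.png',cv2.hconcat([a,cv2.resize(b,(360,360))]))"
```

```text
t 16.57 roll first -0.004 then tool cm [0.11 0.08 7.39] F [-0.31 -0.06 -6.27] [531.7 344.  187.3] [-3.141 -0.    -2.865]
```

View pics/v4.png

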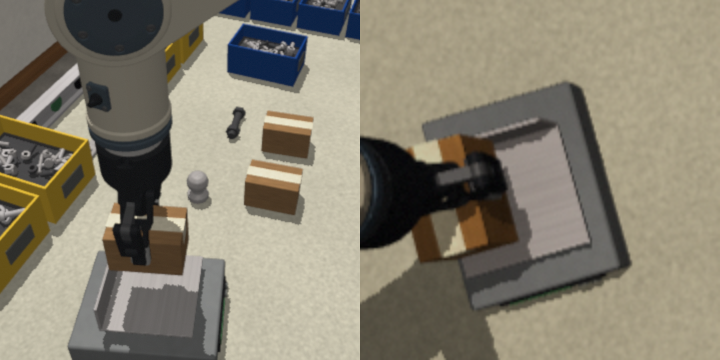

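Call:
{"name": "drive_tool", "arguments": {
  "deltas": [
    [0.1, 0.08, 1, -0.004],
    [0, 0, 1.5, 0],
    [0, 0, 1.5, 0],
    [0, 0, 1.5, 0],
    [0, 0, 1, 0],
    [0, 0, 0.6, 0],
    [0, 0, 0, 0],
    [0, 0, 0, 0],
    [0, 0, 0, 0]
  ]
}}

```text
clock: 17.32
eef_pos: [530.6, 345.9, 117.0]
tcp_rot: [3.141, 0.001, -2.859]
contact_force: [-0.7, -0.1, -6.9]
opening: 0.648
```

```bash
python3 go.py 541.7 347.7 111.5 3.4226
```

```text
t 17.32 roll first 0.001 then tool cm [-1.12 -0.13  0.55] F [-0.68 -0.12 -6.86] [530.6 345.9 117. ] [ 3.141e+00  1.000e-03 -2.859e+00]
```

Call:
{"name": "drive_tool", "arguments": {
  "deltas": [
    [-0.2, -0.1, 0.3, 0],
    [-0.3, 0, 0, 0],
    [-0.2, 0, 0, 0],
    [-0.1, 0, 0, 0],
    [0, 0, 0, 0],
    [0, 0, 0, 0]
  ]
}}

```text
clock: 17.82
eef_pos: [538.0, 346.9, 113.4]
tcp_rot: [3.142, 0.0, -2.859]
contact_force: [0.6, 0.3, -5.2]
opening: 0.648
```

Call:
{"name": "drive_tool", "arguments": {
  "deltas": [
    [-0.1, 0, 0, 0],
    [0, 0, 0, 0],
    [0, 0, 0, 0]
  ]
}}

```text
clock: 18.07
eef_pos: [538.9, 347.2, 113.3]
tcp_rot: [3.142, 0.0, -2.859]
contact_force: [0.1, -0.6, -5.1]
opening: 0.647
```

Call:
{"name": "drive_tool", "arguments": {
  "deltas": [
    [-0.1, 0, 0, 0],
    [0, 0, 0, 0],
    [0, 0, 0, 0]
  ]
}}

```text
clock: 18.32
eef_pos: [539.9, 347.4, 113.3]
tcp_rot: [3.142, 0.0, -2.859]
contact_force: [-0.7, -0.4, -6.2]
opening: 0.649
```

Call:
{"name": "drive_tool", "arguments": {
  "deltas": [
    [-0.1, 0, 0, 0],
    [0, 0, 0, 0],
    [0, 0, 0, 0]
  ]
}}

```text
clock: 18.57
eef_pos: [540.9, 347.7, 113.3]
tcp_rot: [3.142, 0.0, -2.859]
contact_force: [-0.7, -1.0, -5.6]
opening: 0.643
```

Call:
{"name": "drive_tool", "arguments": {
  "deltas": [
    [-0.1, 0, 0, 0],
    [0, 0, 0, 0],
    [0, 0, 0, 0]
  ]
}}

```text
clock: 18.82
eef_pos: [541.9, 348.0, 113.3]
tcp_rot: [3.142, 0.0, -2.859]
contact_force: [0.5, 0.2, -5.6]
opening: 0.649
```

Call:
{"name": "drive_tool", "arguments": {
  "deltas": [
    [-0.1, 0, 0, 0],
    [0, 0, 0, 0],
    [0, 0, 0, 0]
  ]
}}

```text
clock: 19.07
eef_pos: [542.1, 348.0, 113.0]
tcp_rot: [-3.141, -0.001, -2.859]
contact_force: [-3.6, -0.4, -6.9]
opening: 0.646
```

The end met the backstop (-3.6 N) within 1 mm of where I expected it. I lower it now and follow the pan down.

Call:
{"name": "drive_tool", "arguments": {
  "deltas": [
    [0, 0, 0.2, 0],
    [0, 0, 0.2, 0],
    [0, 0, 0.2, 0],
    [0, 0, 0.2, 0],
    [0, 0, 0.2, 0],
    [0, 0, 0, 0],
    [0, 0, 0, 0]
  ]
}}

```text
clock: 19.65
eef_pos: [542.2, 348.0, 103.0]
tcp_rot: [-3.141, -0.001, -2.859]
contact_force: [-6.2, -1.3, -3.2]
opening: 0.646
```

Call:
{"name": "drive_tool", "arguments": {
  "deltas": [
    [0, 0, 0.15, 0],
    [0, 0, 0.15, 0],
    [0, 0, 0.1, 0],
    [0, 0, 0, 0],
    [0, 0, 0, 0],
    [0, 0, 0, 0]
  ]
}}

```text
clock: 20.15
eef_pos: [542.2, 348.0, 99.3]
tcp_rot: [-3.141, -0.001, -2.859]
contact_force: [-5.5, -2.4, -2.4]
opening: 0.647
```

Call:
{"name": "drive_tool", "arguments": {
  "deltas": [
    [0, 0, 0.1, 0],
    [0, 0, 0.1, 0],
    [0, 0, 0, 0],
    [0, 0, 0, 0],
    [0, 0, 0, 0]
  ]
}}

```text
clock: 20.57
eef_pos: [542.1, 347.9, 97.4]
tcp_rot: [-3.141, -0.001, -2.859]
contact_force: [-6.1, -1.5, -1.9]
opening: 0.65
```

Call:
{"name": "drive_tool", "arguments": {
  "deltas": [
    [0, 0, 0.1, 0],
    [0, 0, 0.1, 0],
    [0, 0, 0, 0],
    [0, 0, 0, 0],
    [0, 0, 0, 0]
  ]
}}

```text
clock: 20.98
eef_pos: [542.2, 347.9, 95.5]
tcp_rot: [-3.141, -0.001, -2.859]
contact_force: [-6.8, -1.7, -0.3]
opening: 0.649
```

Call:
{"name": "drive_tool", "arguments": {
  "deltas": [
    [0, 0, 0.1, 0],
    [0, 0, 0, 0],
    [0, 0, 0, 0],
    [0, 0, 0, 0]
  ]
}}

```text
clock: 21.32
eef_pos: [542.2, 348.0, 94.6]
tcp_rot: [-3.141, -0.001, -2.859]
contact_force: [-6.4, -2.3, -0.6]
opening: 0.651
```

Call:
{"name": "drive_tool", "arguments": {
  "deltas": [
    [0, 0, 0.1, 0],
    [0, 0, 0, 0],
    [0, 0, 0, 0]
  ]
}}

```text
clock: 21.57
eef_pos: [542.2, 348.0, 94.5]
tcp_rot: [-3.141, -0.001, -2.859]
contact_force: [-8.7, -3.8, 7.3]
opening: 0.646
```

Call:
{"name": "drive_tool", "arguments": {
  "deltas": [
    [0, 0, 0, 0],
    [0, 0, 0, 0],
    [0, 0, 0, 0],
    [0, 0, 0, 0],
    [0, 0, 0, 0],
    [0, 0, 0, 0]
  ],
  "jaw": 0
}}

```text
clock: 22.07
eef_pos: [543.1, 348.3, 93.4]
tcp_rot: [3.141, 0.001, -2.859]
contact_force: [-0.6, 0.2, 0.4]
opening: 0.994
```

Call:
{"name": "drive_tool", "arguments": {
  "deltas": [
    [0, 0, -0.5, 0],
    [0, 0, -1, 0],
    [0, 0, -2, 0],
    [0, 0, -3, 0],
    [0, 0, -3, 0],
    [0, 0, -3, 0],
    [0, 0, 0, 0],
    [0, 0, 0, 0]
  ]
}}

```text
clock: 22.73
eef_pos: [543.9, 348.9, 221.4]
tcp_rot: [3.14, 0.005, -2.859]
contact_force: [0.2, 0.7, -0.8]
opening: 0.996
```

Call:
{"name": "drive_tool", "arguments": {
  "deltas": [
    [2, 0, 0, 0],
    [3.5, 0, 0, 0],
    [3.5, 0, 0, 0],
    [3.5, 0, 0, 0],
    [3.5, 0, 0, 0],
    [3.5, 0, 0, 0],
    [2, 0, 0, 0],
    [0, 0, 0, 0]
  ]
}}

```text
clock: 23.4
eef_pos: [331.8, 286.1, 217.1]
tcp_rot: [-3.14, -0.004, -2.858]
contact_force: [-0.6, -0.3, -0.2]
opening: 1.004
```

```bash
python3 - <<'E'
from rig import r,cams
from h import *
for n in("top","side"):
    p,d=cams.grab_frame(n);cv2.imwrite(f"pics/{n}5.png",p[...,::-1])
    c=cams.camera_params(n);W=world(d,c)
    if n=="top":
        roi=(W[...,0]>380)&(W[...,0]<720)&(W[...,1]>-200)&(W[...,1]<450)&(d>0)
        for nm,lo,hi in(("carton",45,75),("low",12,30),("heavytop",108,124),("pan",52,66)):
            print(nm)
            for b in blobs(W,roi&(W[...,2]>lo)&(W[...,2]<hi),lo,80): print("  ",*b)
        h=cv2.cvtColor(p,cv2.COLOR_RGB2HSV)
        br=roi&(W[...,2]>105)&(W[...,0]>450)&(W[...,1]>250)
        pts=W[br];u=np.array([np.cos(.281),np.sin(.281)]);q=pts[:,:2]-[536,346];print("scale-frame x",np.percentile(q@u,[1,50,99]).round(1),"y",np.percentile(q@[-u[1],u[0]],[1,50,99]).round(1),"z",np.percentile(pts[:,2],[5,50,95]).round(1))
print(r.sense()["clock"],r.sense()["eef_pos"])
E
cd pics; python3 -c "
import cv2
a=cv2.imread('side5.png')[120:480,100:460];b=cv2.imread('top5.png')[150:330,60:240]
cv2.imwrite('v5.png',cv2.hconcat([a,cv2.resize(b,(360,360))]))"
```

```text
carton
   [536. 346.] 190 151 0.283 49.4 [91, 190, 100, 115] 5240
   [568. 110.] 34 32 -0.906 51.0 [253, 221, 18, 18] 233
   [459. -73.] 91 56 0.133 59.8 [340, 261, 36, 51] 1417
   [445.  70.] 91 56 0.108 59.9 [266, 269, 34, 51] 1425
low
   [556. 275.] 187 3 0.276 21.4 [168, 192, 27, 91] 240
   [570. -88.] 81 27 -1.445 18.9 [343, 221, 41, 18] 377
heavytop
   [541. 348.] 91 58 0.286 116.2 [102, 216, 45, 56] 1673
pan
   [531. 345.] 121 117 -1.284 56.2 [99, 211, 79, 77] 1880
   [568. 109.] 23 21 -1.562 53.8 [256, 224, 13, 12] 83
   [459. -73.] 91 56 0.133 59.8 [340, 261, 36, 51] 1408
   [445.  70.] 91 56 0.108 59.9 [266, 269, 34, 51] 1414
scale-frame x [-40.    4.4  48.9] y [-27.9  -1.7  27.9] z [111.9 116.1 118.4]
23.5 [335.7457597 288.1757246 218.0376281]
```

View pics/v5.png

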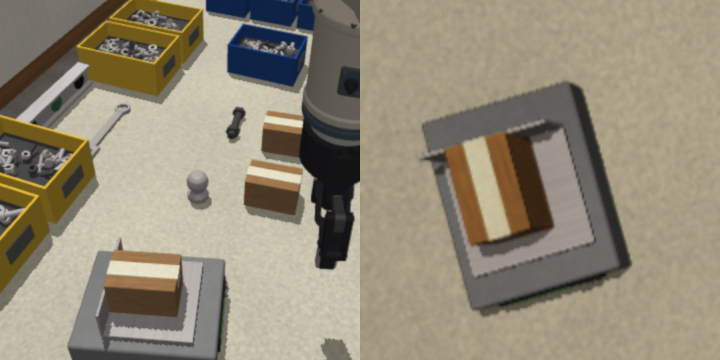

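```bash
python3 -c "
from rig import job
print(job.sign_off())"
```

```text
the job is handed in; nothing more can be done
None
```

The heavy carton is on the scale pan with one narrow end against the backstop, and the job was handed in at about 23.5 s. I lifted all three cartons. Those at (446,70) and (459,-73) felt light, at about 1.2 and 1.4 N. The one at (674,-13) felt heavy, at about 6.2 N. I touched it to the backstop, followed the pan down, let go and backed away.

Last checks from the top camera's depth:
- **Heavy carton:** it is at (541, 348) with yaw 0.286, against a scale yaw of about 0.28. Its far end is at about x = +49 mm, and the backstop face is at +50 mm. The pan has sunk about 13.8 mm.
- **Light cartons:** both stand within about 1 mm of where I found them.
- **Bolt and tow ball:** neither has moved.

No check failed. The largest wrist reading I saw was about 24 N straight down, when I set the first light carton back. The second light carton may have been up to 1 mm above the table when I released it.

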